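# Post the spent battery stick through the sprung flap of the collection box

### The arm

A 6-joint arm with a two-finger parallel gripper is mounted at the origin on the work surface. World frame = base frame: x ahead of the robot, y to its left, z up, the work surface at z = 0. Lengths are in m, angles in rad, forces in N, time in s.
With the tool pointing down it reaches from about 0.35 to 0.875 m from the base axis. Payload 4.2 kg.
Tool frame: the origin (TCP) lies at the very end of the fingers, on their centre line; the grasp point (between the pads) lies 19 mm behind it; z points along the fingers, y is the line along which they close (so a half turn about z gives the same grasp; the last joint's range is limited). The gripper opens to 87 mm and grips with 3 to 60 N. Pads are 19 mm wide; open, the fingers measure 117 mm over their backs; the gripper's body (75 mm by 190 mm) begins 51 mm behind the grasp point.
Start: joints at [1.492, 0.385, 0.008, 0, -1.194, -0.259], TCP at [0.207, 0.59, 0.223] pointing down, gripper open.
Joint ranges: [-3.14, 3.14], [-1.21, 2.06], [-1.07, 1.41], [-3.16, 2.05], [-2.99, -0.16], [-3.1, 3.1]. Speed limits (rad/s): [2.79, 2.79, 3.14, 3.14, 3.14, 3.14].

### API

Orientations are given as [roll, pitch, yaw] about the fixed x, y, z axes, in that order (R = Rz(yaw) Ry(pitch) Rx(roll)).
In Python, from rig import ctrl, ik, read_camera, job_done, recognise, regions_of, current_clock, current_qpos, current_dq, current_joint_efforts, current_eef_pos, current_orientation, current_ft_force, current_ft_torque, current_gripper_width, current_grasp_force gives the robot as it stands. Calls block until the motion is done:
- ctrl.movep(position, orientation): joint-space move of the TCP to a pose.
- ctrl.move_l(position, rate=0.15, frame=None, stop_force=None): straight line of the TCP; frame=None keeps the orientation; rate is the mean speed in m/s. With stop_force (N) it stops when the force on the tool has changed by that much, and returns True; else False.
- ctrl.set_joints(angles): joint-space move.
- ctrl.grip(opening): finger opening in m; the grip force is fixed at half the most; returns when the fingers have stopped.
- ctrl.sleep(seconds).
- ik(position, orientation): joint angles nearest the present ones, or None.
- read_camera(name): name is "scene" or "top" or "wrist"; returns a dict with "img" (480x640x3 uint8, red, green, blue), "z_map" (480x640 float32, m along the optical axis (not along the pixel's ray), 0 where there is no reading), "fx", "fy", "cx", "cy" (pixels), "k1" (the pictures are not rectified: a ray, as slopes to the right and down, at radius r is drawn at 1 + k1 r^2 times it, then the intrinsics apply), "origin" and "orientation" of the camera in the world. Camera axes: x right, y up, looking along -z (the intrinsics and any distortion apply to the point x, -y, -z); pixel columns grow to the right and rows downward; lengths in m; the calibration is good to about 2 mm. A picture is of the moment at which its call begins.
A pose or a line that the arm cannot do raises ctrl.Unreachable and nothing moves.
- job_done(): hands the job in; it is judged then, once.
Trained networks look in a picture, given as the dict that the camera call returned (one of the last four; its "shot" number tells which), for a name from the list of things; names that differ only in an ending like _2 or _b are one class to them, and where a whole thing is asked for, a point or a joint stands for the part that bears it (a point fixed in the world has none). Each returns a list of dicts, best first, with "p" (0 to 1); they miss things now and then, are a little off and sometimes report something else, mostly with a low value. They report only what shows in the picture. A call takes as long as a camera call. They do not tell look-alikes from the thing itself.
- recognise(picture, label): "rect" ([centre column, centre row, width, height] in pixels, round what is visible of it).
- regions_of(picture, label): "region" (480x640 bool, what is visible of it) and "rect" ([centre column, centre row, width, height] in pixels, round what is visible of it).
Readings, each from a call of its own:
- current_clock(): time.
- current_qpos(): joint angles.
- current_dq(): joint speeds.
- current_joint_efforts(): joint torques, N m.
- current_eef_pos(): TCP position.
- current_orientation(): TCP orientation.
- current_ft_force(): force on the tool from outside, world axes, zero at the start.
- current_ft_torque(): the same for the moment, N m.
- current_gripper_width(): finger opening in m.
- current_grasp_force(): force on a finger pad.
Only numpy, scipy, OpenCV 4.12 (cv2) and the standard library are available. Lean on these libraries where they do the work, as an engineer would, in place of code of your own. Each camera call takes 0.05 s, during which the arm holds its last target. There are 200 camera calls.

### The job

Pull the spent battery stick (the plain flat-topped cylinder) up out of its steel cup and push it through the sprung flap of the battery collection box, keeping hold of it as it pushes the flap open rather than dropping it on the flap. Let it go so that it ends up wholly inside with the flap shut again behind it, and leave both cups, the solder pump and everything else on the bench standing where they are.

Things in the scene. Friction and masses are not known exactly. Their poses are not given: they have to be found in the camera images.
- battery: Spent battery stick: plain grey cylinder, 26 mm diameter, 105 mm long, flat ends (metal end faces, a nub 2 mm high and 9 mm wide on top), 145 to 225 g. It stands loose and upright in one of two identical steel cups, its foot on the cup's inner floor, and sticks out 51 mm above the rim. Origin: centre of its lower end; z runs along it to its top.
- battery_mid (a point): The middle of the battery stick, on its axis, 52.5 mm from either end.
- battery_top (a point): The centre of the battery stick's flat top face (without the nub), on its axis, 105 mm from its lower end.
- cup: The open round steel cup in which the battery stick stands: 46 mm outside diameter, 38 mm inside, 60 mm high, inner floor 6 mm above the bench, 350 g, loose on the bench. Which of the two cups stands further right differs from start to start. Origin: centre of its underside, z up.
- pump_cup: The second cup, identical to the first, in which the solder pump stands. Loose, 350 g. Origin: centre of its underside.
- pump: Solder pump (leave it alone): 24 mm thick aluminium cylinder, 80 mm high, with a tapering white nozzle on top, 125 mm in all, standing upright in the second cup, nozzle about 131 mm above the bench. Origin: centre of its lower end.
- box: Battery collection box, dark sheet steel, fixed to the bench, yaw within 0.5 rad: 120 mm along its x, 130 mm along its y, hollow, inner floor 5 mm above the bench. Its lid, 10 mm thick, slopes 12 degrees: top 160 mm above the bench at the low (-x) side, 185.5 mm at the high (+x) side; the lid's opening is closed by the flap. Origin: centre of its underside, z up.
- mouth (a point): Centre of the rectangular opening in the lid, in the lid's top face: 10.1 mm to -x of the box's middle, 170.6 mm above the bench. The opening is 64.5 mm along the box's x (from x = -42.4 to +22.2 mm) and 90 mm along its y. Axes as the box's.
- flap (a joint): Angle of the aluminium swing flap (63 x 86 x 3 mm), hinged along y at the high (+x) edge of the opening, 174 mm above the bench. 0 = shut, 4 mm below the lid's top face; swings only down into the box, to 1.3 rad (free edge then about 111 mm above the bench). Spring-shut: 1.3 N at the free edge opens it, 2 N holds it wide open. A thing let go half way may stick, needing a push.
- flap_edge (a point): Middle of the flap's free edge, which shut lies at the low (-x) side of the opening.
- tray: Bystander: square honeycomb ceramic tray 150 x 150 x 18 mm with a small lit lamp in its middle (58 mm high in all), loose, 0.7 kg, beyond the cups. Origin: centre of its underside.
- foot: Bystander: round black rubber foot lying flat, 50 mm in diameter, 9 mm high, loose. Origin: centre of its underside.
Not all that is in view belongs to the job. Leave any pink look-alike of the pump_cup alone.

How it is judged:
By the outcome, as a careful person would: the job done as asked, in the order asked, and still so for the second after the job is handed in, with the robot touching nothing.
It also fails if it takes over 51 s, if anything falls off the work surface, if the arm or the gripper's body presses on something with over 40 N, if the wrist force passes 120 N, or if a joint passes its speed limit or range.

## Working session

There is one attempt and no reset: what is moved stays moved. The work goes in short steps, each a Python script; the robot and the scene stay as the last script left them, time stands still between calls to the robot, and variables do not carry over. Pictures are saved under pics/ and viewed, at most 10 in all, crops included, and the job is handed in when it is done.

```bash
ls; mkdir -p pics
cat > h.py <<'E'
import numpy as np, cv2
from scipy.spatial.transform import Rotation as R
from rig import *
def rot(c):
    o=np.array(c["orientation"],float)
    return o if o.shape==(3,3) else R.from_euler('xyz',o).as_matrix()
def cloud(c):
    v,u=np.mgrid[0:480,0:640]
    xd=(u-c["cx"])/c["fx"]; yd=(v-c["cy"])/c["fy"]
    x,y=xd.copy(),yd.copy()
    for _ in range(8):
        s=1+c["k1"]*(x*x+y*y); x=xd/s; y=yd/s
    z=c["z_map"]; P=np.stack([x*z,-y*z,-z],-1)
    W=P@rot(c).T+np.array(c["origin"]); W[z<=0]=np.nan
    return W
def save(c,n): cv2.imwrite("pics/"+n,c["img"][:,:,::-1])
E
python3 - <<'E'
from h import *
for n in ["scene","top"]:
    c=read_camera(n); save(c,n+"1.png"); W=cloud(c); np.savez(n+".npz",W=W,img=c["img"])
    print(n,c["origin"],c["orientation"],c["k1"],c["fx"])
    for l in ["battery","cup","pump","box","flap","tray","foot"]:
        for d in regions_of(c,l)[:3]:
            m=d["region"]&np.isfinite(W[...,0]); Q=W[m]
            print(l,round(d["p"],2),np.round(d["rect"]),m.sum(),np.round(np.percentile(Q,[2,50,98],axis=0),3).tolist() if len(Q) else 0)
print(current_clock())
E
```

```text
pics
scene [1.31925764 0.20941379 0.81966207] [0.82520072 0.01426663 1.85950705] 0.007302414613952223 547.3673344932669
battery 0.62 [207. 220.  16.  24.] 334 [[0.546, -0.303, 0.056], [0.562, -0.29, 0.09], [0.569, -0.282, 0.115]]
cup 0.58 [211. 239.  26.  34.] 538 [[0.54, -0.317, 0.002], [0.571, -0.287, 0.036], [0.579, -0.275, 0.062]]
pump 0.82 [310. 248.  14.  33.] 281 [[0.566, -0.081, 0.037], [0.585, -0.062, 0.085], [0.591, -0.052, 0.129]]
box 0.81 [497. 270. 100. 112.] 9370 [[0.495, 0.211, 0.006], [0.593, 0.289, 0.134], [0.624, 0.366, 0.185]]
flap 0.89 [499. 231.  57.  19.] 736 [[0.504, 0.241, 0.162], [0.535, 0.283, 0.168], [0.567, 0.326, 0.174]]
tray 0.79 [305. 351.  88.  84.] 6087 [[0.684, -0.096, 0.006], [0.774, -0.013, 0.016], [0.849, 0.066, 0.035]]
foot 0.86 [175. 286.  26.  21.] 432 [[0.655, -0.339, 0.001], [0.68, -0.313, 0.009], [0.702, -0.291, 0.013]]
foot 0.17 [499. 234.  54.  20.] 718 [[0.505, 0.244, 0.162], [0.536, 0.283, 0.168], [0.573, 0.324, 0.181]]
top [ 0.58295707 -0.00804169  0.96019762] [ 0.05204038  0.00528883 -1.57744637] -0.11399996821813047 479.9660390470929

[... 157 characters left out ...]
0.312, 0.001], [0.56, -0.282, 0.039], [0.578, -0.275, 0.061]]
pump 0.65 [349. 262.  14.  14.] 138 [[0.57, -0.07, 0.01], [0.58, -0.06, 0.092], [0.591, -0.052, 0.131]]
box 0.9 [154. 279. 120.  89.] 7047 [[0.489, 0.21, 0.014], [0.555, 0.27, 0.167], [0.62, 0.353, 0.184]]
flap 0.93 [148. 284.  63.  53.] 1789 [[0.508, 0.241, 0.16], [0.542, 0.284, 0.167], [0.575, 0.327, 0.175]]
tray 0.78 [324. 166.  96.  92.] 5643 [[0.685, -0.099, 0.008], [0.763, -0.018, 0.013], [0.845, 0.061, 0.033]]
foot 0.76 [472. 211.  25.  27.] 503 [[0.656, -0.341, 0.0], [0.678, -0.315, 0.009], [0.7, -0.292, 0.012]]
foot 0.28 [475. 273.  28.  17.] 294 [[0.544, -0.306, 0.046], [0.556, -0.289, 0.108], [0.567, -0.282, 0.114]]
0.8
```

View pics/scene1.png

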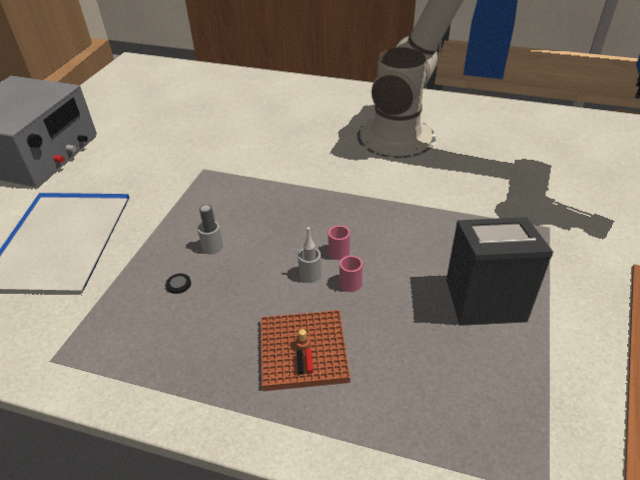

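View pics/top1.png

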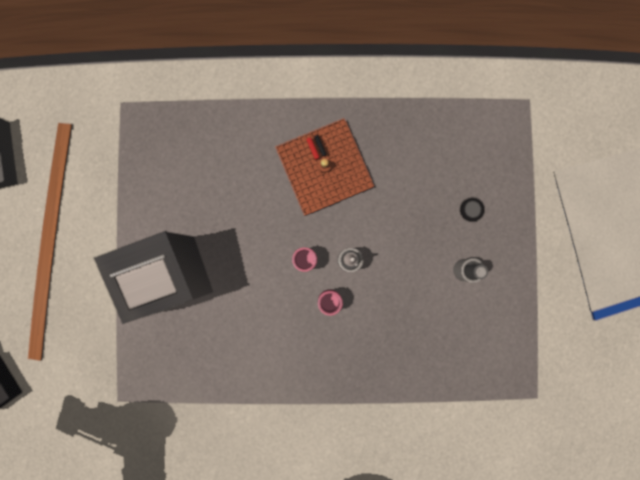

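Run:
```python
import numpy as np,cv2
from scipy.optimize import least_squares
for n in ["scene","top"]:
    W=np.load(n+".npz")["W"]; X,Y,Z=W[...,0],W[...,1],W[...,2]
    # battery: top face, and circle fit to side
    reg=(abs(X-.556)<.05)&(abs(Y+.29)<.05)
    t=reg&(Z>.107)&(Z<.1135); print(n,"bat top",t.sum(),W[t].mean(0), (np.nanmin(W[t],0)+np.nanmax(W[t],0))/2)
    s=reg&(Z>.068)&(Z<.106); q=W[s][:,:2]
    f=least_squares(lambda p:np.hypot(*(q-p).T)-.013,[.55,-.29],loss='soft_l1',f_scale=.001); print("bat side",s.sum(),f.x,f.cost)
    s=reg&(Z>.012)&(Z<.055); q=W[s][:,:2]; 
    f=least_squares(lambda p:np.hypot(*(q-p).T)-.023,[.55,-.29],loss='soft_l1',f_scale=.001); print("cup",s.sum(),f.x)
    # box lid: Z > .155
    b=(abs(X-.55)<.12)&(abs(Y-.285)<.13)&(Z>.15)&(Z<.195)
    q=W[b]; r=cv2.minAreaRect(q[:,:2].astype(np.float32)); print("box rect",r,b.sum())
    A=np.c_[q[:,:2],np.ones(len(q))]; c=np.linalg.lstsq(A,q[:,2],rcond=None)[0]; print("grad",np.arctan2(c[1],c[0]),np.hypot(c[0],c[1]),c)
    # overview of heights
    o=(Z>.03)&(Z<.5)&(X<.9)
    l,k,st,ce=cv2.connectedComponentsWithStats(o.astype(np.uint8))
    for i in range(1,l):
        if st[i,4]>60: print(np.round(np.nanpercentile(W[k==i],[2,98],axis=0),3).tolist(),st[i,4])
```

```text
scene bat top 86 [ 0.55686777 -0.29313198  0.11111667] [ 0.55433347 -0.29461687  0.11027236]
bat side 179 [ 0.55352533 -0.29566379] 0.00010177895341954972
cup 358 [ 0.55457723 -0.29807882]
box rect ((0.5490805506706238, 0.28867533802986145), (0.1268545538187027, 0.1335906982421875), 19.692209243774414) 4043
grad 0.5615833469810544 0.09584530430030302 [0.08112471 0.05104022 0.11039608]
[[-0.476, -1.388, 0.033], [-0.118, -1.326, 0.192]] 3381
[[-0.839, -0.837, 0.031], [-0.765, -0.151, 0.09]] 1962
[[-0.109, -0.054, 0.037], [0.092, 0.099, 0.339]] 6314
[[0.204, 0.488, 0.294], [0.215, 0.501, 0.336]] 75
[[0.228, -0.991, 0.034], [0.481, -0.795, 0.16]] 7492
[[0.541, -0.317, 0.032], [0.579, -0.275, 0.114]] 677
[[0.495, 0.212, 0.035], [0.624, 0.366, 0.185]] 8430
[[0.476, -0.045, 0.031], [0.521, -0.004, 0.062]] 462
[[0.561, -0.084, 0.032], [0.6, -0.043, 0.125]] 625
[[0.557, 0.002, 0.031], [0.602, 0.044, 0.062]] 507
[[0.756, -0.029, 0.03], [0.776, -0.006, 0.06]] 192
[[0.778, -0.005, 0.03], [0.818, 0.017, 0.035]] 117
[[0.783, -0.02, 0.03], [0.824, 0.001, 0.035]] 125
top bat top 154 [ 0.55524884 -0.
[... 214 characters left out ...]
00454080104828, 0.13293015956878662), 19.820646286010742) 5721
grad 0.4255438168447587 0.21521076757424562 [0.19601706 0.08884248 0.03717169]
[[0.739, 0.634, 0.03], [0.868, 0.66, 0.05]] 312
[[0.785, -0.02, 0.03], [0.823, -0.001, 0.034]] 75
[[0.781, -0.005, 0.03], [0.819, 0.017, 0.034]] 81
[[0.753, -0.028, 0.03], [0.775, -0.006, 0.06]] 126
[[0.487, 0.21, 0.047], [0.621, 0.353, 0.184]] 6880
[[0.558, 0.0, 0.035], [0.601, 0.044, 0.062]] 169
[[0.557, -0.086, 0.031], [0.6, -0.043, 0.062]] 183
[[0.569, -0.073, 0.044], [0.591, -0.052, 0.131]] 146
[[0.537, -0.312, 0.033], [0.577, -0.276, 0.113]] 523
[[0.477, -0.048, 0.032], [0.52, -0.005, 0.061]] 206
[[0.287, 0.619, 0.031], [0.343, 0.645, 0.051]] 279
```

The scene picture shows the battery (207,215) standing in the left cup, the pump (309,250) in the other cup, two pink decoys and the box (497,270) on the right. In the top picture the flap is at (147,284), and the high side of the box faces +x. Both cameras give box yaw of about 0.345 and battery position of about (0.5547, -0.2958).

```bash
cat >> h.py <<'E'
BAT=np.array([.5547,-.2958]); BOX=np.array([.5500,.2880]); YAW=.345
ux=np.array([np.cos(YAW),np.sin(YAW)]); PLACE=BOX-.013*ux
E
python3 - <<'E'
from h import *
print(current_orientation())
for nm,p,z in [("bat",BAT,.30),("place",PLACE,.30),("place",PLACE,.13)]:
    for y in ([-1.57,-.8,0,.8,1.57,2.3,3.1] if nm=="bat" else [YAW+.52,YAW-.52,YAW+.52-np.pi,YAW-.52+np.pi]):
        q=ik([*p,z],[np.pi,0,y]); print(nm,z,round(y,2),None if q is None else np.round(q,2))
E
```

```text
[ 3.14158669e+00  2.05983653e-05 -3.37771224e-01]
bat 0.3 -1.57 [-0.23  0.35  0.15  0.   -1.37  0.23]
bat 0.3 -0.8 [-0.23  0.35  0.15  0.   -1.37  1.  ]
bat 0.3 0 [-0.23  0.35  0.15  0.   -1.37  1.8 ]
bat 0.3 0.8 [-0.23  0.35  0.15  0.   -1.37  2.6 ]
bat 0.3 1.57 [-0.23  0.35  0.15  0.   -1.37 -2.91]
bat 0.3 2.3 [-0.23  0.35  0.15 -0.   -1.37 -2.18]
bat 0.3 3.1 [-0.23  0.35  0.15  0.   -1.37 -1.38]
place 0.3 0.86 [ 0.75  0.31  0.1   0.   -1.35  1.68]
place 0.3 -0.18 [ 0.75  0.31  0.1   0.   -1.35  0.64]
place 0.3 -2.28 [ 0.75  0.31  0.1  -0.   -1.35 -1.46]
place 0.3 2.97 [ 0.75  0.31  0.1  -0.   -1.35 -2.5 ]
place 0.13 0.86 [ 0.75  0.43 -0.16  0.   -0.97  1.68]
place 0.13 -0.18 [ 0.75  0.43 -0.16  0.   -0.97  0.64]
place 0.13 -2.28 [ 0.75  0.43 -0.16 -0.   -0.97 -1.46]
place 0.13 2.97 [ 0.75  0.43 -0.16 -0.   -0.97 -2.5 ]
```

Run:
```python
from h import *
o=[np.pi,0,-1.4]
ctrl.move_l([.207,.59,.30],rate=.2)
ctrl.movep([*BAT,.20],o)
hit=ctrl.move_l([*BAT,.080],rate=.1,stop_force=8); print(hit,current_eef_pos(),current_clock())
if not hit:
    ctrl.grip(0.0); print(current_gripper_width(),current_grasp_force(),current_ft_force())
    ctrl.move_l([*BAT,.12],rate=.08)
    c=read_camera("scene"); save(c,"lift.png"); print(current_gripper_width(),current_ft_force(),current_clock())
    cv2.imwrite("pics/liftc.png",cv2.resize(c["img"][120:300,130:370,::-1],None,fx=3,fy=3))
```

```text
False [ 0.55524365 -0.29598047  0.08080306] 6.025
0.02533638895427188 29.999594148248434 [ 0.31895478 -0.03588219  0.1568369 ]
0.025508040255444873 [-0.03214827  0.25150734 -1.59130666] 7.75
```

View pics/liftc.png

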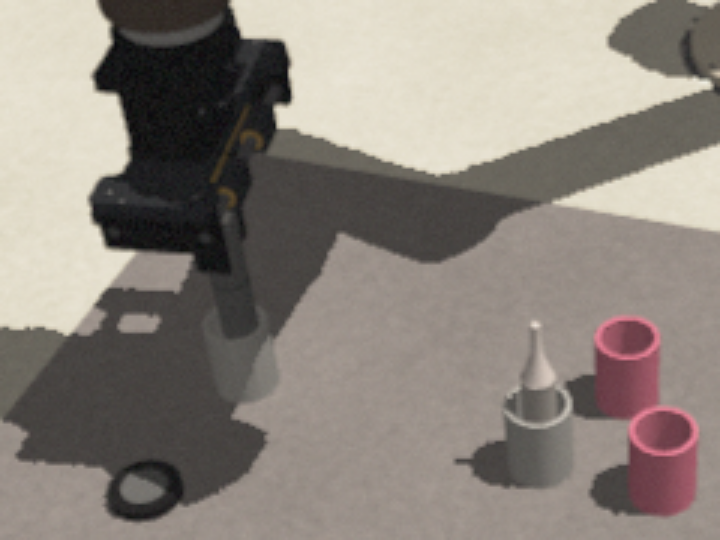

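The battery is held at crop (235,290) and rising. The cup at (240,360) is still on the bench, and the measured load of 1.6 N is the stick alone.

Run:
```python
from h import *
ctrl.move_l([*BAT,.30],rate=.15)
o=[np.pi,0,YAW-.52]
ctrl.movep([*PLACE,.30],o)
c=read_camera("top"); W=cloud(c); X,Y,Z=W[...,0],W[...,1],W[...,2]
d=recognise(c,"cup"); print(d[:1])
c=read_camera("scene"); save(c,"above.png")
cv2.imwrite("pics/abovec.png",cv2.resize(c["img"][100:340,370:640,::-1],None,fx=2.5,fy=2.5))
print(current_eef_pos(),current_gripper_width(),current_ft_force(),current_clock())
```

```text
[{'rect': [469.8, 268.9, 29.6, 19.1], 'p': 0.87}]
[0.53816775 0.28281001 0.30002178] 0.02517563130002764 [-0.06595004  0.549477   -1.58046783] 11.3333
```

View pics/abovec.png

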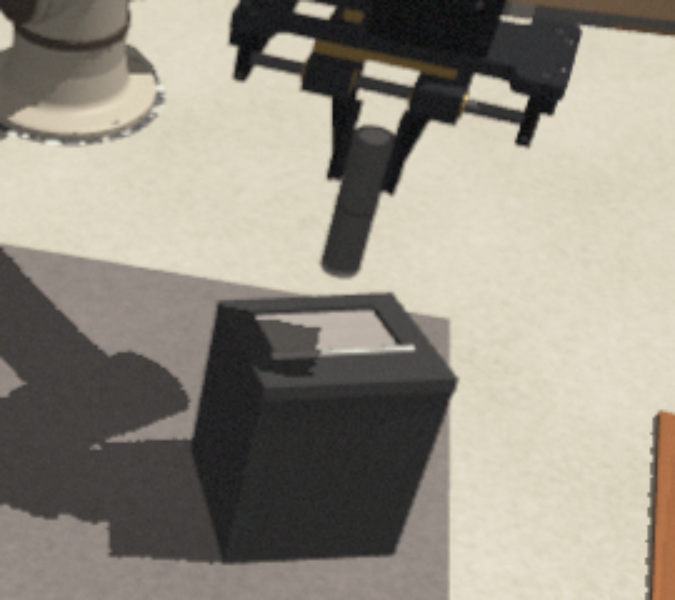

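The upright battery (355,200) hangs above the flap (330,335), and its lean matches the vertical edges of the box in perspective. I'll check the tilt by depth and then insert.

Run:
```python
from h import *
c=read_camera("scene"); W=cloud(c); X,Y,Z=W[...,0],W[...,1],W[...,2]
def ctr(a,b):
    s=(abs(X-PLACE[0])<.05)&(abs(Y-PLACE[1])<.05)&(Z>a)&(Z<b); q=W[s][:,:2]
    # points face the camera: centre = mean of outer + fit
    from scipy.optimize import least_squares
    return least_squares(lambda p:np.hypot(*(q-p).T)-.013,PLACE,loss='soft_l1',f_scale=.001).x,s.sum()
lo,hi=ctr(.23,.25),ctr(.26,.28); print(lo,hi,PLACE)
off=lo[0]-PLACE
if np.abs(off).max()<.006 and np.abs(lo[0]-hi[0]).max()<.004:
    hit=ctrl.move_l([*PLACE,.20],rate=.08,stop_force=12); print(hit,current_eef_pos(),current_ft_force())
    if not hit:
        hit=ctrl.move_l([*PLACE,.131],rate=.06,stop_force=14); print(hit,current_eef_pos(),current_ft_force())
print(current_gripper_width(),current_clock())
c=read_camera("scene"); cv2.imwrite("pics/in.png",cv2.resize(c["img"][100:340,370:640,::-1],None,fx=2.5,fy=2.5))
```

```text
(array([0.53478003, 0.28342015]), np.int64(155)) (array([0.53521077, 0.28340651]), np.int64(158)) [0.53776602 0.28360344]
False [0.53718994 0.28313625 0.19964865] [-1.81545875 -1.95995253 -1.34202567]
False [0.5376693  0.28358339 0.1312214 ] [-2.43079439  0.43426876  1.60232643]
0.02533396604136861 14.0833
```

View pics/in.png

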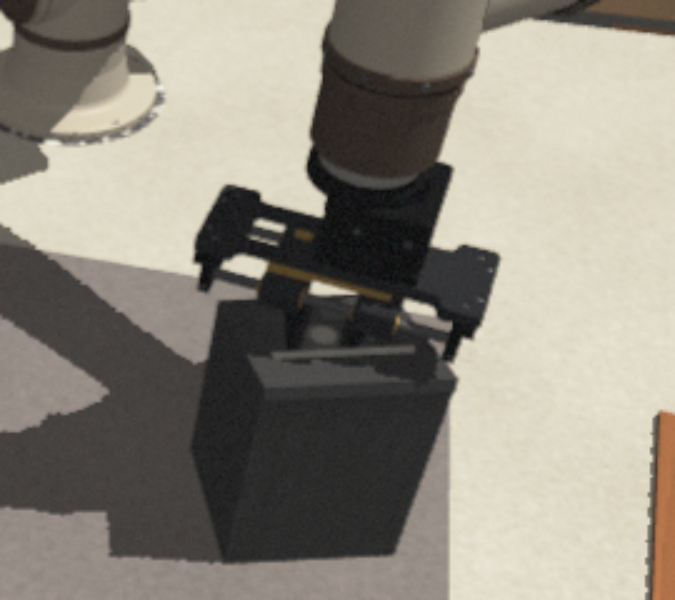

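The battery is through the flap (top at 322,335), and the flap is held open. Now I'll release it and withdraw.

Run:
```python
from h import *
ctrl.grip(.037); ctrl.sleep(.7); print(current_gripper_width(),current_ft_force(),current_clock())
hit=ctrl.move_l([*PLACE,.20],rate=.06,stop_force=15); print(hit,current_eef_pos(),current_ft_force())
if not hit:
    ctrl.move_l([*PLACE,.30],rate=.15)
    ctrl.movep([.38,.05,.35],[np.pi,0,YAW-.52])
c=read_camera("top"); W=cloud(c); save(c,"t2.png")
for l in ["flap","cup","battery","pump"]:
    for d in regions_of(c,l)[:2]:
        m=d["region"]&np.isfinite(W[...,0]); print(l,round(d["p"],2),np.round(d["rect"]),np.round(np.percentile(W[m],[2,50,98],axis=0),3).tolist())
s=read_camera("scene"); 
a=s["img"][100:340,370:640,::-1]; b=c["img"][200:440,60:330,::-1]
cv2.imwrite("pics/out.png",cv2.resize(np.hstack([a,b]),None,fx=1.45,fy=1.45)); print(current_clock())
```

```text
0.036981290192821835 [-2.19215985 -3.22029084 -0.67676538] 15.3917
False [0.5376044  0.28347193 0.19944259] [ 0.31825365 -0.2408392  -0.17162953]
flap 0.59 [147. 285.  55.  45.] [[0.508, 0.242, 0.16], [0.542, 0.284, 0.167], [0.573, 0.326, 0.174]]
cup 0.64 [467. 269.  31.  25.] [[0.538, -0.318, 0.003], [0.557, -0.304, 0.035], [0.578, -0.276, 0.061]]
battery 0.39 [146. 285.  55.  46.] [[0.507, 0.243, 0.161], [0.542, 0.285, 0.167], [0.573, 0.326, 0.174]]
pump 0.49 [351. 261.  14.  14.] [[0.569, -0.072, 0.029], [0.58, -0.061, 0.091], [0.591, -0.052, 0.13]]
18.9167
```

View pics/out.png

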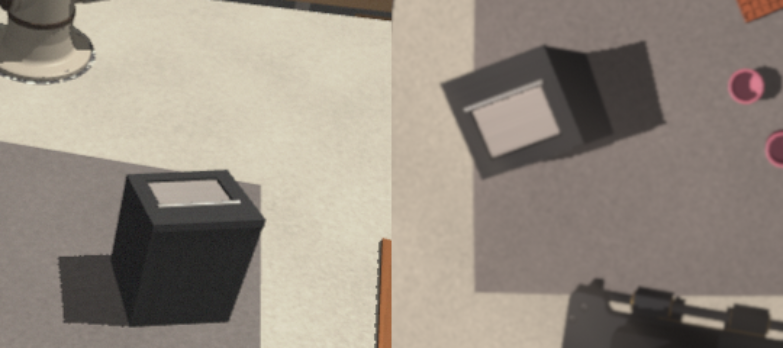

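The flap is shut again (left view 192,193; right view 515,122) at its starting height and slope. The battery has gone inside, and the cups and pump are where they were.

```bash
python3 -c "
from rig import *
print(current_gripper_width(),current_ft_force()); print(job_done())"
```

```text
0.036880867142062033 [0.36078043 0.20965458 0.30782851]
the job is handed in; nothing more can be done
None
```

The battery stick was pulled from its cup, pushed through the flap while still held, and released inside the box; the last pictures (at 18.9 s) show the flap shut and both cups and the pump in place, and the job is handed in.

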